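# Charged pack back between the spare blisters

## Task

The tall white power pack in the grey charging cradle is charged. Lift it out and slide it, upright and tapered edge first, down between the two battery blister packs standing in the middle of the white bin, so that it spreads them apart and stands on the bin floor between them, in line with them, with all three upright; lower it all the way before letting go, and leave the short pack in the cradle where it is.

Things in the scene. Friction and masses are not known exactly. Their poses are not given: they have to be found in the camera images.
- tall_pack_center (a point): Slim white power pack, the taller of two standing in line in the grey cradle: 56 wide (x), 18 thick (y), 125 mm high (z), 140 g. Its lowest 30 mm taper to a 6 mm thick bottom edge. The point is its centre, 62.5 mm above its bottom. It stands 6 mm above the work surface in a slot 36 deep, 1.5 play each side; cradle top at 42. Fingers closing on its thickness within 35 of its top stay clear of the spares.
- spare_a_center (a point): One of two identical battery blisters standing side by side in the white bin's middle: clear plastic, paper card, steel cells, 60 wide (x), 24 thick (y), 70 mm high (z), 90 g, loose; the top 15 mm slope in to a 12 thick edge. The point is its centre, 35 mm above its underside. Its y points away from the other spare; gap between them 9 to 13 mm. A few newtons make them slide or lean apart.
- spare_b_center (a point): The other blister, same form; its y points towards the first. Point: its centre. Both stand loose on the floor, 5 mm above the work surface, of the fixed white bin (90 x 246 mm, walls 45 high and 5 thick). Its middle compartment, parallel to the spares, is 80 along their x and 76 along y inside, leaving 10 of slack with all three packs in; low cartons lie in the outer compartments.
- short_pack_center (a point): The shorter white power pack, still charging in the cradle's other slot, 84 mm from the tall one along the cradle: same shape but 80 high, loose. To be left alone. The point is its centre, 40 mm above its bottom.

How it is judged:
By the outcome, as a careful person would: the job done as asked, in the order asked, and still so for the second after the job is handed in, with the robot touching nothing.
It also fails if it takes over 37 s, if anything falls off the work surface, if the arm or the gripper's body presses on something with over 40 N, if the wrist force passes 120 N, or if a joint passes its speed limit or range.

## Robot

A 7-joint arm with a two-finger parallel gripper is mounted at the origin on the work surface. World frame = base frame: x ahead of the robot, y to its left, z up, the work surface at z = 0. Lengths are in m, angles in rad, forces in N, time in s.
With the tool pointing down it reaches from about 0.4 to 0.85 m from the base axis. Payload 4.5 kg.
Tool frame: the origin (TCP) lies between the finger pads; the fingertips stand 11 mm ahead of it and the grasp point (between the pads) lies 8 mm behind it (r.tip_reach is the distance from the TCP to the fingertips, in m); x points along the fingers, y is the direction in which the jaws open and shut, and the axes are right-handed (so a half turn about x gives the same grasp; the last joint's range is limited). The gripper opens to 88 mm and grips with 3 to 60 N. Pads are 18 mm wide; open, the fingers measure 123 mm over their backs; the gripper's body (75 mm by 187 mm) begins 45 mm behind the grasp point.
Start: joints at [-1.074, 0.689, -0.195, 1.565, 0.157, 0.902, -0.215], TCP at [0.279, 0.559, 0.25] pointing down, gripper open.
Joint ranges: [-3.01, 3.01], [-0.46, 2.08], [-1.47, 1.51], [0.13, 2.56], [-1, 4.14], [0.04, 2.09], [-2.66, 2.66]. Speed limits (rad/s): [2.57, 2.57, 3.14, 3.14, 3.14, 3.14, 3.14].

## Interface

Orientations are given as a unit quaternion [x, y, z, w].
In Python, from plant import r gives the robot as it stands.
- The arm moves only by the tool drive_tool, never from a script. Its argument "deltas" is a list of rows, each a list of 3 entries, a list of its own where there are three numbers: the turn, a rotation vector about the tool's x, y, z in degrees, then the shift along the tool's x, y, z in cm, then the finger opening in cm, from 0 to 8.81. A call has 1 to 12 rows; each row shifts and turns the commanded pose from where the row before left it, along the tool's axes as they then stand; what a row does not reach is not made up. A row lasts 1/12 s, in which the tool goes at most 41.7 mm and 7.16 degrees, less where a joint would pass 70% of its speed; a pose out of reach is approached as far as the arm can. A call is refused whole if a number of a shift passes 4.17 or a number of a turn 7.16, either way. A call with a gripper value outside its range is refused whole. The fingers move at their own pace and stop on an object; "force" is the grip in N (left out, the last holds). Time passes only in rows, so rows that do not move let the fingers close. It gives the time, the measured TCP pose, the force and the opening at its end, in the units of the state.
- r.get_state(): the state, without advancing time (a new reading comes with each control period).
- r.snapshot(name): name is "side" or "top"; returns a dict with "color" (420x560x3 uint8, red, green, blue), "fov_y" (degrees; the focal length in pixels is half the picture's height over the tangent of half this angle, whatever the lens; pixels are square), "cx", "cy" (the principal point, pixels), "k1" (the pictures are not rectified: a ray, as slopes to the right and down, at radius r is drawn at 1 + k1 r^2 times it, then the intrinsics apply), "extrinsics" (4x4, takes a point from world to camera coordinates). Camera axes: x right, y up, looking along -z (the intrinsics and any distortion apply to the point x, -y, -z); pixel columns grow to the right and rows downward; lengths in m; the calibration is good to about 2 mm. A picture is of the moment at which its call begins. There is no depth.
- r.finish_job(): hands the job in, once; it reports no verdict.
The state is a dict: "clock": time; "q": joint angles; "qd": joint speeds; "joint_torque": joint torques, N m; "tool_pos": TCP position; "eef_rot": TCP orientation; "contact_force": force on the tool from outside, world axes, zero at the start; "moment": the same for the moment, N m; "opening": opening from 0.0 (shut) to 1.0 (fully open).
Only numpy, scipy, OpenCV 4.12 (cv2) and the standard library are available. Lean on these libraries where they do the work, as an engineer would, in place of code of your own. Each camera call takes 0.05 s, during which the arm holds its last target. There are 200 camera calls.

## Working session

There is one attempt and no reset: what is moved stays moved. The work goes in short steps, Python scripts to look and compute and a tool call to move; the robot and the scene stay as the last step left them, time stands still between calls to the robot, and variables do not carry over. Pictures are saved under pics/ and viewed, about 8 in all and at most 12, crops included, and the job is handed in when it is done.

Besides the shell and the picture viewer there is one more tool, called after ">>>" as name([rows], argument=value, ...), one row to a line, values as JSON. drive_tool: Moves the arm, as the interface text tells. Its arguments: {"type":"object","properties":{"deltas":{"type":"array","items":{"type":"array"}},"force":{"type":"number"}},"required":["deltas"]}

```bash
mkdir -p pics; cat > h.py <<'E'
import numpy as np, cv2
from plant import r
def snap(n,f=None):
    s=r.snapshot(n)
    if f: cv2.imwrite(f,s["color"][:,:,::-1])
    return s
def cam(s):
    f=210/np.tan(np.radians(s["fov_y"])/2); E=np.array(s["extrinsics"]); return f,E
def proj(s,P):
    f,E=cam(s); p=E[:3,:3]@np.array(P)+E[:3,3]; u=np.array([p[0],-p[1]])/-p[2]
    return u*(1+s["k1"]*(u@u))*f+[s["cx"],s["cy"]]
def ray(s,px):
    f,E=cam(s); K=np.array([[f,0,s["cx"]],[0,f,s["cy"]],[0,0,1.]])
    d=(np.array(px)-[s["cx"],s["cy"]])/f; u=d.copy()
    for _ in range(30): u=d/(1+s["k1"]*(u@u))
    R=E[:3,:3]; return -R.T@E[:3,3], R.T@np.array([u[0],-u[1],-1])
def onz(s,px,z):
    o,d=ray(s,px); return o+d*(z-o[2])/d[2]
def tri(s1,p1,s2,p2):
    A=np.zeros((3,3));b=np.zeros(3);L=[]
    for s,p in((s1,p1),(s2,p2)):
        o,d=ray(s,p);d=d/np.linalg.norm(d);M=np.eye(3)-np.outer(d,d);A+=M;b+=M@o;L.append((M,o))
    X=np.linalg.solve(A,b); return X,[np.linalg.norm(M@(X-o)) for M,o in L]
E
python3 - <<'E'
from h import *
for n in("top","side"):
    s=snap(n,f"pics/{n}0.png"); f,E=cam(s); print(n,f,s["k1"],s["cx"],s["cy"],-E[:3,:3].T@E[:3,3],-E[2,:3])
st=r.get_state();print(st)
E
```

```text
top 492.4010680172103 -0.17847966541639018 269.1831049775452 211.9421642265716 [0.39868276 0.01126242 0.87879485] [ 0.18967854 -0.01280107 -0.98176279]
side 413.9237483683712 0.033124930986553974 284.4093758796276 213.5576031807681 [0.44359003 0.44368037 0.62075989] [ 0.13892696 -0.62930206 -0.76464254]
{'clock': 0.1, 'q': array([-1.07421159,  0.68984849, -0.19452662,  1.56620076,  0.15732603,
        0.9024913 , -0.21512933]), 'qd': array([-1.03603998e-03, -2.83516131e-03, -7.29535845e-05, -2.54060280e-03,
       -5.10929810e-05,  4.02049622e-04,  6.52066146e-04]), 'joint_torque': array([-3.48298483e-03, -5.28497386e+01, -1.27144977e+00, -1.53839368e+01,
       -5.25202369e-02,  1.96349443e-03,  2.96630799e-05]), 'tool_pos': array([0.27883217, 0.55877138, 0.24903307]), 'eef_rot': array([ 0.16159732,  0.68834598, -0.16268484,  0.68818584]), 'contact_force': array([ 1.80297582,  0.52091573, -0.72173366]), 'moment': array([-0.00659562, -0.04033851, -0.03563744]), 'opening': 1.0002143139979596}
```

View pics/top0.png

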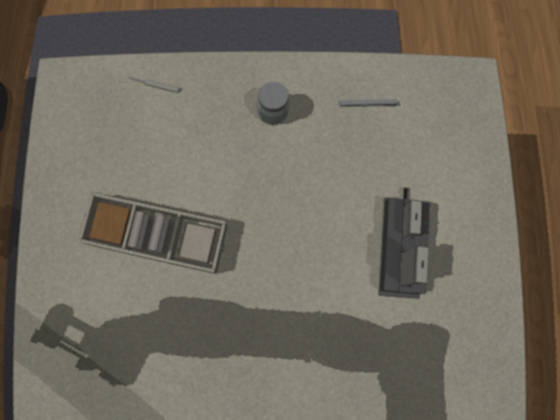

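View pics/side0.png

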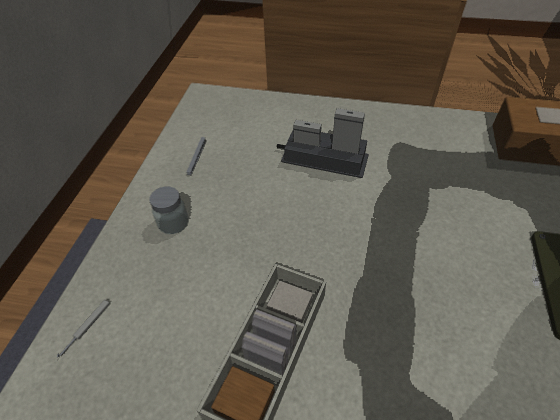

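The top view shows the bin at left (spares near (138,230) and (158,232)) and the cradle at right: tall pack top near (422,265), short pack near (416,217). In the side view the tall pack top is near (349,113) and the spares near (270,328) and (264,348). Next I'll zoom in.

```bash
python3 - <<'E'
import cv2,numpy as np
t=cv2.imread('pics/top0.png');s=cv2.imread('pics/side0.png')
def c(im,x,y,w=66,h=50,k=6): 
    a=cv2.resize(im[y:y+h,x:x+w],None,fx=k,fy=k,interpolation=cv2.INTER_CUBIC)
    a=cv2.convertScaleAbs(a,alpha=1.4)
    for i in range(0,w,10): cv2.putText(a,str(x+i),(i*k,8),0,.3,(0,255,255),1); cv2.line(a,(i*k,10),(i*k,14),(0,255,255),1)
    for i in range(0,h,10): cv2.putText(a,str(y+i),(0,i*k+4),0,.3,(0,255,0),1); cv2.line(a,(20,i*k),(24,i*k),(0,255,0),1)
    return a
cv2.imwrite('pics/c1.png',np.vstack([np.hstack([c(t,385,245),c(s,315,100)]),np.hstack([c(t,118,205),c(s,230,305,66,60)[:300]])]))
E
```

```text
(no output)
```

View pics/c1.png

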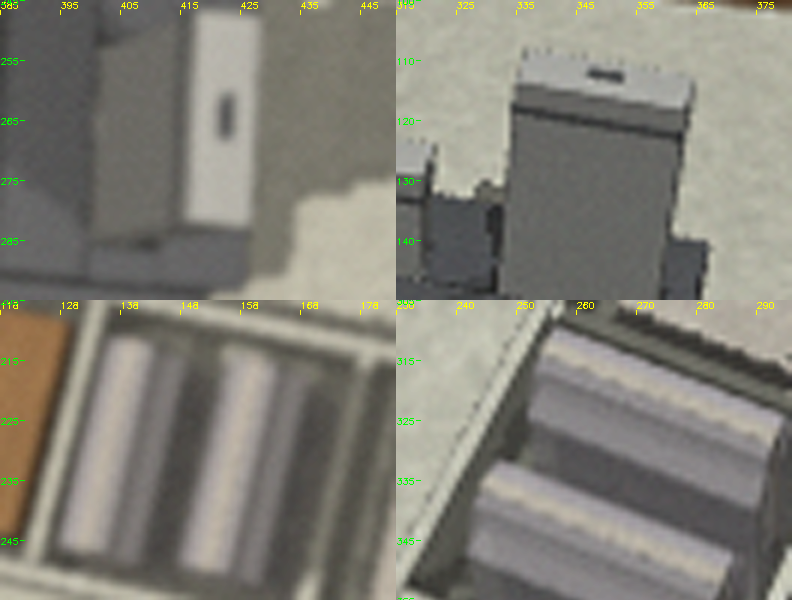

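The crops show the tall pack's bright top face, corners about (418,247), (428,247), (426.5,282.5) and (416,282). The spares' bright 12 mm top edges run around (136,211)-(132,247) and (159,213)-(152,250). I'll segment these and cast rays.

```bash
python3 - <<'E'
from h import *
t=snap("top");s=snap("side")
def quad(S,px,z,name):
    P=np.array([onz(S,np.array(p),z) for p in px])[:,:2]
    c,(w,h),a=cv2.minAreaRect((P*1000).astype(np.float32)); 
    l=(P[2]+P[3]-P[0]-P[1])/2
    print(name,np.round(P.mean(0),4),'size',round(w,1),round(h,1),'long axis deg',np.degrees(np.arctan2(l[1],l[0])).round(1)%180)
def cr(x0,y0,L): return [((a+.5)/6-.5+x0,(b+.5)/6-.5+y0) for a,b in L]
T=cr(385,245,[(198,12),(258,14),(250,226),(186,222)])
A=cr(118,205,[(110,38),(155,40),(105,252),(62,248)])
B=cr(118,205,[(226,45),(276,50),(230,272),(184,266)])
quad(t,T,.131,'tall top');quad(t,A,.075,'A top');quad(t,B,.075,'B top')
Ts=cr(315,100,[(523-396,50),(693-396,80),(685-396,108),(517-396,84)])
As=cr(230,305,[(495-396,462-300),(732-396,552-300),(718-396,588-300),(482-396,490-300)])
Bs=cr(230,305,[(553-396,32),(784-396,115),(770-396,148),(542-396,62)])
def lq(S,px,z,n): quad(S,[px[0],px[3],px[2],px[1]],z,n)
lq(s,Ts,.131,'tall side');lq(s,As,.075,'A side');lq(s,Bs,.075,'B side')
for n,a,b in(('T',T,Ts),('A',A,As),('B',B,Bs)): print(n,tri(t,np.mean(a,0),s,np.mean(b,0)))
# mask check
for nm,S,box,z in(('top',t,(400,240,440,290),.131),('side',s,(325,100,375,125),.131),('A',t,(122,205,145,252),.075),('B',t,(146,205,168,255),.075)):
    g=S["color"].astype(int); x0,y0,x1,y1=box; sub=S["color"][y0:y1,x0:x1].mean(2)
    th,m=cv2.threshold(sub.astype(np.uint8),0,255,cv2.THRESH_OTSU)
    c=max(cv2.findContours(m,0,1)[0],key=cv2.contourArea)
    P=np.array([onz(S,p[0]+[x0,y0],z)[:2] for p in c]); print(nm,th,cv2.minAreaRect((P*1000).astype(np.float32)))
# bin corners top rim z=.045 from top view
BC=[(93,194),(227,220),(218,272),(82,239)]
P=np.array([onz(t,p,.045) for p in BC]);print(P.round(4))
print('cradle',[onz(t,p,.042).round(3) for p in((386,197),(429,199),(421,297),(379,295))])
E
```

```text
tall top [ 0.4596 -0.2348] size 17.1 55.4 long axis deg 174.1
A top [0.5266 0.224 ] size 12.8 62.0 long axis deg 169.1
B top [0.5227 0.1896] size 14.3 63.5 long axis deg 170.6
tall side [ 0.4596 -0.2315] size 18.3 55.9 long axis deg 174.9
A side [0.5245 0.2237] size 8.8 59.1 long axis deg 169.0
B side [0.519  0.1895] size 8.8 59.2 long axis deg 169.6
T (array([ 0.4595962 , -0.2357653 ,  0.12785616]), [np.float64(0.00011537792754567926), np.float64(0.0001153779275456104)])
A (array([0.52517925, 0.22385464, 0.07534922]), [np.float64(0.0011461654331680498), np.float64(0.0011461654331676857)])
B (array([0.52053406, 0.18947982, 0.07519362]), [np.float64(0.0019172832987450243), np.float64(0.0019172832987449412)])
top 98.0 ((459.6887512207031, -235.07142639160156), (17.549036026000977, 54.60745620727539), 83.97713470458984)
side 91.0 ((458.5712890625, -235.81497192382812), (99.08936309814453, 76.51638793945312), 9.774468421936035)
A 93.0 ((526.2215576171875, 224.44561767578125), (12.592260360717773, 59.9267692565918), 78.20917510986328)
B 91.0 ((522.2279663085938, 189.4638214111328), (15.170001983642578, 61.88990020751953), 80.30157470703125)
[[0.5934 0.3125 0.045 ]
 [0.5459 0.073  0.045 ]
 [0.4567 0.0876 0.045 ]
 [0.5129 0.3277 0.045 ]]
cradle [array([ 0.586, -0.206,  0.042]), array([ 0.583, -0.285,  0.042]), array([ 0.41 , -0.26 ,  0.042]), array([ 0.415, -0.186,  0.042])]
```

```bash
cat >> h.py <<'E'
from scipy.spatial.transform import Rotation as Ro
def go(P,yaw):
    """yaw: deg of tool y in world (mod 180), tool x down."""
    st=r.get_state(); R=Ro.from_quat(st["eef_rot"]); M=R.as_matrix()
    best=None
    for y in(yaw,yaw+180):
        a=np.radians(y); Y=np.array([np.cos(a),np.sin(a),0]);X=np.array([0,0,-1.])
        G=np.c_[X,Y,np.cross(X,Y)]; v=np.degrees((R.inv()*Ro.from_matrix(G)).as_rotvec())
        if best is None or np.linalg.norm(v)<np.linalg.norm(best[0]): best=(v,G)
    d=np.array(P)-st["tool_pos"]
    print("t",round(st["clock"],2),"pos",st["tool_pos"].round(4),"yaw",np.degrees(np.arctan2(M[1,1],M[0,1])).round(1),"x",M[:,0].round(3),"open",round(st["opening"],3),"F",st["contact_force"].round(1),"q",st["q"].round(2))
    print("turn",best[0].round(2),"shift after turn cm",(best[1].T@d*100).round(2),"shift now cm",(M.T@d*100).round(2))
E
python3 - <<'E'
from h import *
go([.50,.16,.25],84.5);go([.46,-.2345,.25],84.5)
t=snap("top")
for p in((130.5,230),(175,230)): print(onz(t,p,.045))
E
```

```text
t 0.2 pos [0.2789 0.5589 0.2492] yaw 63.5 x [-0.    -0.001 -1.   ] open 1.001 F [ 0.3 -0.1 -0.4] q [-1.07  0.69 -0.19  1.57  0.16  0.9  -0.22]
turn [-2.101e+01 -1.000e-02  6.000e-02] shift after turn cm [ -0.08 -37.59  25.83] shift now cm [ -0.05 -25.83  37.59]
t 0.2 pos [0.2789 0.5589 0.2492] yaw 63.5 x [-0.    -0.001 -1.   ] open 1.001 F [ 0.3 -0.1 -0.4] q [-1.07  0.69 -0.19  1.57  0.16  0.9  -0.22]
turn [-2.101e+01 -1.000e-02  6.000e-02] shift after turn cm [ -0.08 -77.24  25.63] shift now cm [ -0.   -62.91  51.62]
[0.52882938 0.24084264 0.045     ]
[0.5287499  0.16262892 0.045     ]
```

>>> drive_tool([
  [[-7,0,0],[0,-3,1.5],4.5],
  [[-7,0,0],[0,-3,1.5],4.5],
  [[-7,0,0],[0,-3,1.5],4.5],
  [[0,0,0],[0,-3.3,2.3],4.5],
  [[0,0,0],[0,-3.3,2.3],4.5],
  [[0,0,0],[0,-3.3,2.3],4.5],
  [[0,0,0],[0,-3.3,2.3],4.5],
  [[0,0,0],[0,-3.3,2.3],4.5],
  [[0,0,0],[0,-3.3,2.3],4.5],
  [[0,0,0],[0,-3.3,2.3],4.5],
  [[0,0,0],[0,-3.3,2.3],4.5],
  [[0,0,0],[0,-3.3,2.3],4.5],
], force=20)

```text
clock: 1.25
tool_pos: [0.4695, 0.1425, 0.2499]
eef_rot: [0.034, 0.706, -0.034, 0.706]
contact_force: [0.6, 1.0, 0.0]
opening: 0.514
```

```bash
python3 -c "
from h import *
go([.46,-.2345,.20],84.5)"
```

```text
t 1.25 pos [0.4695 0.1425 0.2499] yaw 84.5 x [ 0.  0. -1.] open 0.514 F [0.6 1.  0. ] q [-0.16  0.53 -0.36  1.96  0.28  0.7   0.79]
turn [-0.01  0.02 -0.01] shift after turn cm [  4.99 -37.62   2.67] shift now cm [  4.98 -37.62   2.67]
```

>>> drive_tool([
  [[0,0,0],[0,-3.5,0.3],4.5],
  [[0,0,0],[0,-3.5,0.3],4.5],
  [[0,0,0],[0,-3.5,0.3],4.5],
  [[0,0,0],[0,-3.5,0.3],4.5],
  [[0,0,0],[0,-3.5,0.3],4.5],
  [[0,0,0],[0,-3.5,0.3],4.5],
  [[0,0,0],[0,-3.5,0.3],4.5],
  [[0,0,0],[1,-3.5,0.3],4.5],
  [[0,0,0],[1,-3.5,0.3],4.5],
  [[0,0,0],[1,-3.5,0],4.5],
  [[0,0,0],[1,-2.6,0],4.5],
  [[0,0,0],[1,0,0],4.5],
])

```text
clock: 2.25
tool_pos: [0.4578, -0.2397, 0.1988]
eef_rot: [0.036, 0.706, -0.039, 0.706]
contact_force: [0.1, -0.5, 0.0]
opening: 0.514
```

```bash
python3 -c "
from h import *
go([.46,-.2345,.106],84.5)
snap('side','pics/side1.png');snap('top','pics/top1.png')
t=cv2.imread('pics/top1.png')[200:320,340:480];s=cv2.imread('pics/side1.png')[60:180,280:420]
cv2.imwrite('pics/c2.png',cv2.resize(np.hstack([t,s]),None,fx=2.8,fy=2.8))"
```

```text
t 2.25 pos [ 0.4578 -0.2397  0.1988] yaw 83.9 x [-0.001 -0.004 -1.   ] open 0.514 F [ 0.1 -0.5  0. ] q [ 0.61  0.64 -0.35  1.94  0.37  0.63  1.48]
turn [-0.6  -0.03  0.24] shift after turn cm [9.28 0.54 0.17] shift now cm [9.28 0.58 0.17]
```

View pics/c2.png

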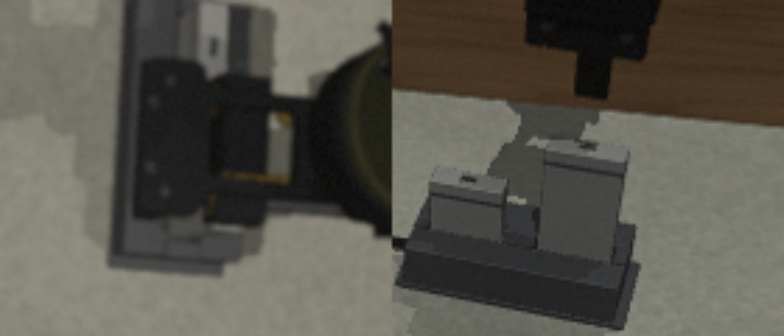

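The gripper is above the tall pack, with its fingers either side of the thickness. I'll go down to just above the pack and settle there.

>>> drive_tool([
  [[0,0,0],[2,0,0],4.5],
  [[0,0,0],[2,0,0],4.5],
  [[0,0,0],[0.5,0,0],4.5],
  [[0,0,0],[0,0,0],4.5],
  [[0,0,0],[0,0,0],4.5],
])

```text
clock: 2.77
tool_pos: [0.4602, -0.2313, 0.1554]
eef_rot: [0.033, 0.706, -0.033, 0.706]
contact_force: [-0.3, -0.0, 0.5]
opening: 0.512
```

```bash
python3 -c "
from h import *
go([.46,-.2345,.106],84.5)"
```

```text
t 2.77 pos [ 0.4602 -0.2313  0.1554] yaw 84.6 x [ 0.001  0.    -1.   ] open 0.512 F [-0.3 -0.   0.5] q [ 0.57  0.71 -0.31  1.98  0.42  0.52  1.44]
turn [ 0.1   0.03 -0.03] shift after turn cm [ 4.94 -0.32  0.01] shift now cm [ 4.94 -0.32  0.01]
```

>>> drive_tool([
  [[0,0,0],[1.5,-0.3,0],4.5],
  [[0,0,0],[1.5,0,0],4.5],
  [[0,0,0],[1.5,0,0],4.5],
  [[0,0,0],[0.4,0,0],4.5],
  [[0,0,0],[0,0,0],4.5],
  [[0,0,0],[0,0,0],3],
  [[0,0,0],[0,0,0],2.4],
  [[0,0,0],[0,0,0],2.4],
], force=8)

```text
clock: 3.43
tool_pos: [0.4599, -0.2356, 0.1067]
eef_rot: [0.034, 0.706, -0.034, 0.707]
contact_force: [-0.4, -0.0, 0.4]
opening: 0.305
```

```bash
python3 -c "
from h import *
go([.46,-.2345,.106],84.5)"
```

```text
t 3.43 pos [ 0.4599 -0.2356  0.1067] yaw 84.5 x [ 0.002 -0.001 -1.   ] open 0.305 F [-0.4 -0.   0.4] q [ 0.54  0.79 -0.25  2.01  0.47  0.4   1.4 ]
turn [-0.02  0.1   0.02] shift after turn cm [ 0.07  0.11 -0.  ] shift now cm [ 0.07  0.11 -0.  ]
```

>>> drive_tool([
  [[0,0,0],[0,0.1,0],1.2],
  [[0,0,0],[0,0,0],1.2],
  [[0,0,0],[0,0,0],1.2],
  [[0,0,0],[0,0,0],1.2],
  [[0,0,0],[0,0,0],1.2],
], force=12)

```text
clock: 3.85
tool_pos: [0.4597, -0.2345, 0.1063]
eef_rot: [0.034, 0.706, -0.034, 0.707]
contact_force: [-0.4, 1.2, 6.6]
opening: 0.201
```

```bash
python3 -c "
from h import *
go([.46,-.2345,.106],84.5)"
```

```text
t 3.85 pos [ 0.4597 -0.2345  0.1063] yaw 84.5 x [ 0.001 -0.    -1.   ] open 0.201 F [-0.4  1.2  6.6] q [ 0.53  0.79 -0.25  2.01  0.47  0.4   1.4 ]
turn [-0.01  0.06  0.02] shift after turn cm [0.03 0.   0.03] shift now cm [0.03 0.   0.03]
```

>>> drive_tool([
  [[0,0,0],[0,0,0],1.0],
  [[0,0,0],[0,0,0],1.0],
  [[0,0,0],[-0.5,0,0],1.0],
  [[0,0,0],[-1,0,0],1.0],
  [[0,0,0],[-1.5,0,0],1.0],
  [[0,0,0],[-2,0,0],1.0],
  [[0,0,0],[-2,0,0],1.0],
  [[0,0,0],[-2,0,0],1.0],
  [[0,0,0],[-2,0,0],1.0],
  [[0,0,0],[-1,0,0],1.0],
  [[0,0,0],[0,0,0],1.0],
], force=40)

```text
clock: 4.77
tool_pos: [0.4604, -0.2349, 0.228]
eef_rot: [0.034, 0.705, -0.035, 0.708]
contact_force: [1.0, 0.3, -1.2]
opening: 0.202
```

```bash
python3 -c "
from h import *
go([.523,.206,.226],79.6)
snap('side','pics/side2.png')
cv2.imwrite('pics/c3.png',cv2.resize(cv2.imread('pics/side2.png')[0:180,250:450],None,fx=3,fy=3))"
```

```text
t 4.77 pos [ 0.4604 -0.2349  0.228 ] yaw 84.5 x [ 0.004 -0.002 -1.   ] open 0.202 F [ 1.   0.3 -1.2] q [ 0.63  0.6  -0.39  1.91  0.34  0.69  1.51]
turn [4.87 0.25 0.06] shift after turn cm [ 0.2  44.49 -1.81] shift now cm [ 0.15 44.49  1.97]
```

View pics/c3.png

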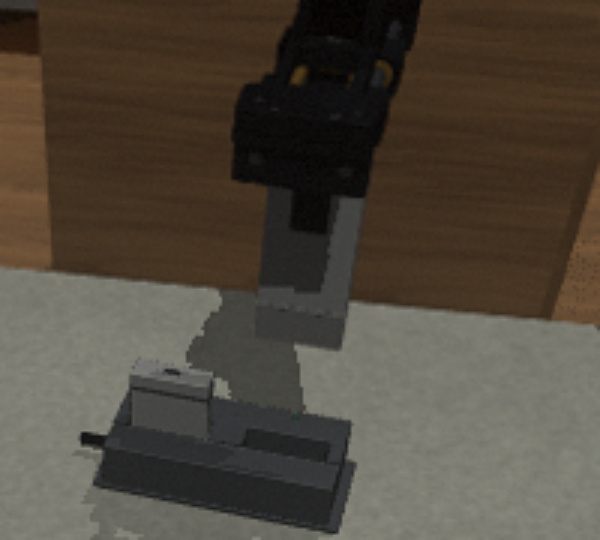

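The pack is lifted clear and hangs upright in the gripper, and the short pack is undisturbed. Next I'll carry it to above the spares.

>>> drive_tool([
  [[4.9,0,0],[0,1,0],1.0],
  [[0,0,0],[0,2.5,0],1.0],
  [[0,0,0],[0,3.3,-0.2],1.0],
  [[0,0,0],[0,3.5,-0.2],1.0],
  [[0,0,0],[0,3.5,-0.2],1.0],
  [[0,0,0],[0,3.5,-0.2],1.0],
  [[0,0,0],[0,3.5,-0.2],1.0],
  [[0,0,0],[0,3.5,-0.2],1.0],
  [[0,0,0],[0,3.5,-0.2],1.0],
  [[0,0,0],[0,3.5,-0.2],1.0],
  [[0,0,0],[0,3.5,-0.2],1.0],
  [[0,0,0],[0,3.5,0],1.0],
])

```text
clock: 5.82
tool_pos: [0.5087, 0.147, 0.2242]
eef_rot: [0.063, 0.705, -0.065, 0.703]
contact_force: [1.7, -0.5, -1.0]
opening: 0.201
```

>>> drive_tool([
  [[0,0,0],[0,3,0],1.0],
  [[0,0,0],[0,2,0],1.0],
  [[0,0,0],[0,1,0],1.0],
  [[0,0,0],[0,0,0],1.0],
  [[0,0,0],[0,0,0],1.0],
  [[0,0,0],[0,0,0],1.0],
])

```text
clock: 6.32
tool_pos: [0.5206, 0.2019, 0.225]
eef_rot: [0.064, 0.705, -0.066, 0.704]
contact_force: [0.1, -0.3, -1.8]
opening: 0.198
```

```bash
python3 -c "
from h import *
go([.5235,.2065,.195],79.6)
snap('side','pics/side3.png');snap('top','pics/top3.png')
t=cv2.imread('pics/top3.png')[170:290,70:230];s=cv2.imread('pics/side3.png')[240:420,190:350]
cv2.imwrite('pics/c4.png',np.hstack([cv2.resize(t,(400,300)),cv2.resize(s,(400,450))[150:]]))"
```

```text
t 6.32 pos [0.5206 0.2019 0.225 ] yaw 79.4 x [-0.002 -0.003 -1.   ] open 0.198 F [ 0.1 -0.3 -1.8] q [-0.28  0.64 -0.29  1.79  0.26  0.75  0.68]
turn [-0.15 -0.06  0.17] shift after turn cm [3.   0.5  0.21] shift now cm [3.   0.51 0.21]
```

View pics/side3.png

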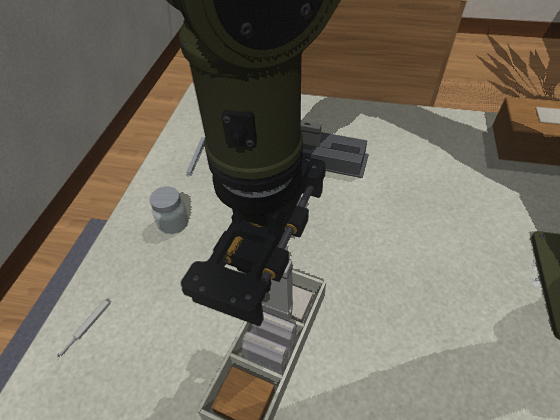

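The side view shows the pack hanging above the spares, with spares A and B still standing near (264,348) and (270,328). I'll correct sideways by 5 mm and lower to just above them.

>>> drive_tool([
  [[0,0,0],[1,0.5,0.2],1.0],
  [[0,0,0],[2,0,0],1.0],
  [[0,0,0],[1,0,0],1.0],
  [[0,0,0],[0,0,0],1.0],
  [[0,0,0],[0,0,0],1.0],
  [[0,0,0],[0,0,0],1.0],
])

```text
clock: 6.92
tool_pos: [0.5241, 0.2092, 0.186]
eef_rot: [0.064, 0.704, -0.064, 0.704]
contact_force: [-0.5, 0.7, -1.7]
opening: 0.197
```

```bash
python3 -c "
from h import *
go([.5235,.2065,.105],79.6)
s=snap('side','pics/side4.png');t=snap('top','pics/top4.png')
st=r.get_state();M=Ro.from_quat(st['eef_rot']).as_matrix();p=st['tool_pos']
for a in(-1,1):
  for b in(-1,1): 
    P=p+M@[.1003,a*.003,b*.028];print(P.round(4),proj(s,P).round(1))
a=cv2.imread('pics/top4.png')[180:280,75:175];b=cv2.imread('pics/side4.png')[270:370,210:310]
cv2.imwrite('pics/c4.png',cv2.convertScaleAbs(cv2.resize(np.hstack([a,b]),None,fx=4,fy=4,interpolation=2),alpha=1.5))"
```

```text
t 6.92 pos [0.5241 0.2092 0.186 ] yaw 79.6 x [ 0.001  0.    -1.   ] open 0.197 F [-0.5  0.7 -1.7] q [-0.3   0.7  -0.27  1.81  0.28  0.66  0.65]
turn [-0.03  0.03 -0.02] shift after turn cm [ 8.1  -0.28 -0.01] shift now cm [ 8.1  -0.28 -0.01]
[0.4963 0.2116 0.0861] [286.3 333.6]
[0.5514 0.2014 0.0862] [248.8 319.5]
[0.4974 0.2175 0.0861] [284.6 337.5]
[0.5525 0.2073 0.0862] [247.  323.3]
```

View pics/c4.png

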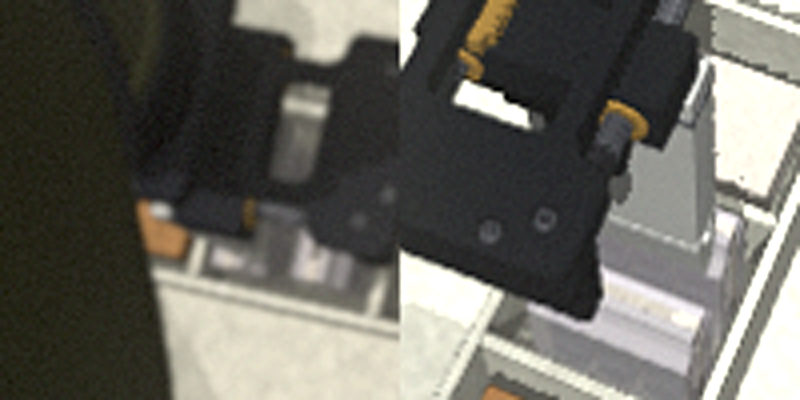

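>>> drive_tool([
  [[0,0,0],[0,-0.3,0],1.0],
  [[0,0,0],[0,0,0],1.0],
  [[0,0,0],[0,0,0],1.0],
])

```text
clock: 7.27
tool_pos: [0.5234, 0.2059, 0.1861]
eef_rot: [0.064, 0.704, -0.064, 0.704]
contact_force: [0.8, 0.1, -1.6]
opening: 0.202
```

```bash
python3 -c "
from h import *
go([.5235,.2065,.105],79.6)
s=snap('side','pics/side5.png')
st=r.get_state();M=Ro.from_quat(st['eef_rot']).as_matrix();p=st['tool_pos']
x0,y0,k=240,290,10
a=cv2.convertScaleAbs(cv2.resize(cv2.imread('pics/side5.png')[y0:350,x0:310],None,fx=k,fy=k,interpolation=2),alpha=1.5)
def dot(P,c): 
  q=(proj(s,P)-[x0,y0]+.5)*k; cv2.circle(a,tuple(int(v) for v in q),4,c,-1)
for h,w,c in((.1003,.003,(0,0,255)),(.0703,.009,(0,255,0)),(-.0247,.009,(255,0,0))):
  for e in(-1,1):
    for b in(-1,1): dot(p+M@[h,e*w,b*.028],c)
cv2.imwrite('pics/c5.png',a)"
```

```text
t 7.27 pos [0.5234 0.2059 0.1861] yaw 79.6 x [ 0.001  0.    -1.   ] open 0.202 F [ 0.8  0.1 -1.6] q [-0.3   0.7  -0.27  1.82  0.29  0.66  0.66]
turn [-0.05  0.03 -0.01] shift after turn cm [8.11 0.06 0.  ] shift now cm [ 8.11  0.06 -0.  ]
```

View pics/c5.png

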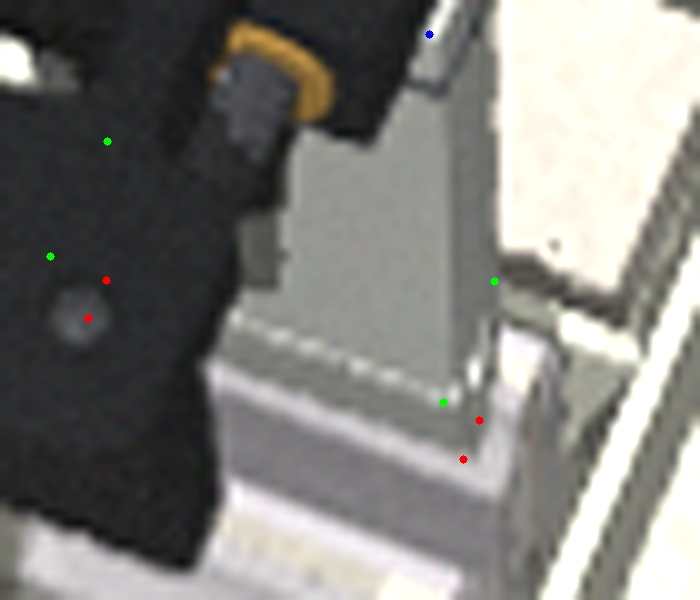

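The projected pack corners match the picture to within about 1 px, and the tapered edge is centred over the gap. Now lowering.

>>> drive_tool([
  [[0,0,0],[1,0.1,0],1.0],
  [[0,0,0],[1,0,0],1.0],
  [[0,0,0],[1,0,0],1.0],
  [[0,0,0],[0.5,0,0],1.0],
  [[0,0,0],[0.5,0,0],1.0],
  [[0,0,0],[0,0,0],1.0],
  [[0,0,0],[0,0,0],1.0],
], force=50)

```text
clock: 7.9
tool_pos: [0.5232, 0.2071, 0.1453]
eef_rot: [0.064, 0.704, -0.064, 0.704]
contact_force: [0.4, -0.2, -1.2]
opening: 0.204
```

```bash
python3 -c "
from h import *
go([.5235,.2065,.105],79.6)"
```

```text
t 7.9 pos [0.5232 0.2071 0.1453] yaw 79.6 x [-0.001 -0.    -1.   ] open 0.204 F [ 0.4 -0.2 -1.2] q [-0.31  0.76 -0.24  1.85  0.31  0.57  0.63]
turn [-0.01 -0.04  0.03] shift after turn cm [ 4.03 -0.05  0.04] shift now cm [ 4.03 -0.05  0.05]
```

>>> drive_tool([
  [[0,0,0],[0.2,0,0],1.0],
  [[0,0,0],[0.2,0,0],1.0],
  [[0,0,0],[0.2,0,0],1.0],
  [[0,0,0],[0.2,0,0],1.0],
  [[0,0,0],[0.2,0,0],1.0],
  [[0,0,0],[0.2,0,0],1.0],
  [[0,0,0],[0.2,0,0],1.0],
  [[0,0,0],[0.2,0,0],1.0],
  [[0,0,0],[0.2,0,0],1.0],
  [[0,0,0],[0.2,0,0],1.0],
  [[0,0,0],[0,0,0],1.0],
])

```text
clock: 8.82
tool_pos: [0.5232, 0.2071, 0.1253]
eef_rot: [0.064, 0.704, -0.064, 0.704]
contact_force: [0.4, -0.1, -2.0]
opening: 0.202
```

```bash
python3 -c "
from h import *
go([.5235,.2065,.105],79.6)"
```

```text
t 8.82 pos [0.5232 0.2071 0.1253] yaw 79.6 x [-0.001 -0.    -1.   ] open 0.202 F [ 0.4 -0.1 -2. ] q [-0.32  0.79 -0.23  1.86  0.33  0.53  0.62]
turn [-0.01 -0.03  0.02] shift after turn cm [ 2.03 -0.06  0.04] shift now cm [ 2.03 -0.06  0.04]
```

>>> drive_tool([
  [[0,0,0],[0.2,0,0],1.0],
  [[0,0,0],[0.2,0,0],1.0],
  [[0,0,0],[0.2,0,0],1.0],
  [[0,0,0],[0.2,0,0],1.0],
  [[0,0,0],[0.2,0,0],1.0],
  [[0,0,0],[0.2,0,0],1.0],
  [[0,0,0],[0.2,0,0],1.0],
  [[0,0,0],[0.2,0,0],1.0],
  [[0,0,0],[0.2,0,0],1.0],
  [[0,0,0],[0,0,0],1.0],
])

```text
clock: 9.65
tool_pos: [0.5233, 0.2071, 0.1073]
eef_rot: [0.064, 0.704, -0.064, 0.704]
contact_force: [0.4, -0.3, -1.2]
opening: 0.199
```

```bash
python3 -c "
from h import *
go([.5235,.2065,.105],79.6)
s=snap('side','pics/side6.png');t=snap('top','pics/top6.png')
st=r.get_state();M=Ro.from_quat(st['eef_rot']).as_matrix();p=st['tool_pos']
x0,y0,k=230,290,8
a=cv2.convertScaleAbs(cv2.resize(cv2.imread('pics/side6.png')[y0:365,x0:310],None,fx=k,fy=k,interpolation=2),alpha=1.5)
cv2.imwrite('pics/c6.png',a)"
```

```text
t 9.65 pos [0.5233 0.2071 0.1073] yaw 79.6 x [-0. -0. -1.] open 0.199 F [ 0.4 -0.3 -1.2] q [-0.33  0.82 -0.21  1.87  0.34  0.49  0.61]
turn [-0.01 -0.02  0.02] shift after turn cm [ 0.23 -0.06  0.03] shift now cm [ 0.23 -0.06  0.03]
```

View pics/c6.png

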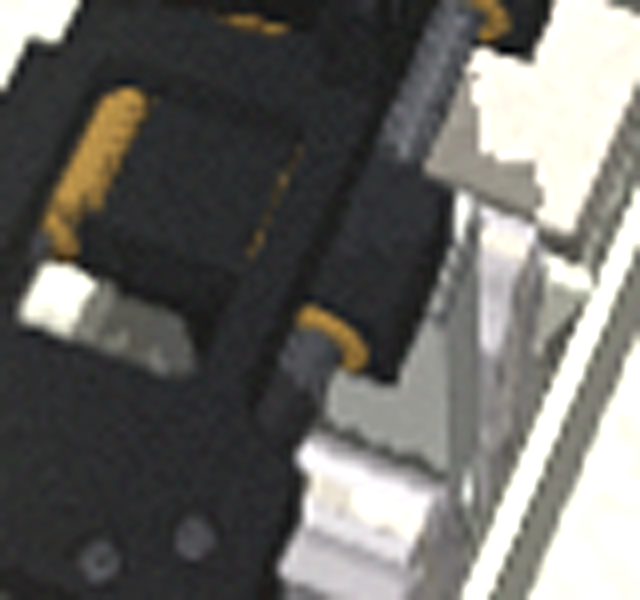

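The side view shows the pack between the two spares with both spread apart and no force showing. I'll lower the last 2 mm in small steps until it touches the floor.

>>> drive_tool([
  [[0,0,0],[0.05,0,0],1.0],
  [[0,0,0],[0.05,0,0],1.0],
  [[0,0,0],[0.05,0,0],1.0],
  [[0,0,0],[0.05,0,0],1.0],
  [[0,0,0],[0,0,0],1.0],
  [[0,0,0],[0,0,0],1.0],
])

```text
clock: 10.25
tool_pos: [0.5235, 0.2072, 0.1057]
eef_rot: [0.064, 0.704, -0.064, 0.704]
contact_force: [0.5, 1.1, -1.7]
opening: 0.198
```

>>> drive_tool([
  [[0,0,0],[0.05,0,0],1.0],
  [[0,0,0],[0.03,0,0],1.0],
  [[0,0,0],[0,0,0],1.0],
  [[0,0,0],[0,0,0],1.0],
])

```text
clock: 10.58
tool_pos: [0.5235, 0.2073, 0.1053]
eef_rot: [0.064, 0.704, -0.064, 0.704]
contact_force: [-0.2, -0.4, 5.0]
opening: 0.2
```

>>> drive_tool([
  [[0,0,0],[0.05,0,0],1.0],
  [[0,0,0],[0,0,0],1.0],
  [[0,0,0],[0,0,0],1.0],
])

```text
clock: 10.83
tool_pos: [0.5236, 0.2074, 0.1053]
eef_rot: [0.064, 0.704, -0.064, 0.704]
contact_force: [-1.0, -1.9, 9.3]
opening: 0.199
```

It's on the floor: z has stopped at 0.1053 and the force is rising. I'll relax the push, release gently and retreat upward.

>>> drive_tool([
  [[0,0,0],[-0.06,0,0],1.6],
  [[0,0,0],[0,0,0],1.8],
  [[0,0,0],[0,0,0],2.2],
  [[0,0,0],[0,0,0],3],
  [[0,0,0],[0,0,0],4],
  [[0,0,0],[0,0,0],4],
  [[0,0,0],[0,0,0],4],
], force=5)

```text
clock: 11.42
tool_pos: [0.5234, 0.2072, 0.1049]
eef_rot: [0.064, 0.704, -0.064, 0.704]
contact_force: [-0.7, 0.0, 0.5]
opening: 0.454
```

>>> drive_tool([
  [[0,0,0],[-0.5,0,0],4],
  [[0,0,0],[-1,0,0],4],
  [[0,0,0],[-2,0,0],4],
  [[0,0,0],[-3,0,0],4],
  [[0,0,0],[-3,0,0],4],
  [[0,0,0],[-3,-2,0],4],
  [[0,0,0],[0,-4,0],4],
  [[0,0,0],[0,-4,0],4],
  [[0,0,0],[0,-4,0],4],
  [[0,0,0],[0,-4,0],4],
  [[0,0,0],[0,-4,0],4],
  [[0,0,0],[0,0,0],4],
])

```text
clock: 12.42
tool_pos: [0.481, -0.0194, 0.2304]
eef_rot: [0.066, 0.705, -0.071, 0.703]
contact_force: [-1.3, -0.1, -0.5]
opening: 0.456
```

```bash
python3 -c "
from h import *
s=snap('side','pics/side7.png');t=snap('top','pics/top7.png')
a=cv2.imread('pics/top7.png')[180:280,75:235];b=cv2.imread('pics/side7.png')[265:365,190:350]
cv2.imwrite('pics/c7.png',cv2.convertScaleAbs(cv2.resize(np.vstack([a,b]),None,fx=3,fy=3,interpolation=2),alpha=1.4))"
```

```text
(no output)
```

View pics/c7.png

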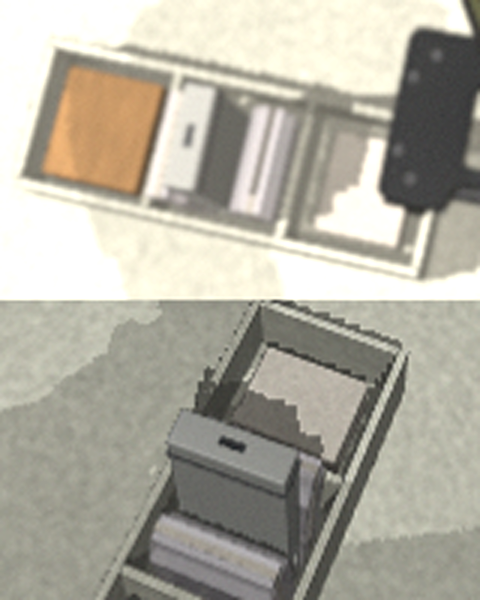

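```bash
python3 -c "
import cv2,numpy as np
def c(im,x,y,w=66,h=60,k=6):
    a=cv2.resize(im[y:y+h,x:x+w],None,fx=k,fy=k,interpolation=2)
    a=cv2.convertScaleAbs(a,alpha=1.1)
    for i in range(0,w,10): cv2.putText(a,str(x+i),(i*k,8),0,.3,(0,0,255),1); cv2.line(a,(i*k,10),(i*k,14),(0,0,255),1)
    for i in range(0,h,10): cv2.putText(a,str(y+i),(0,i*k+4),0,.3,(0,255,0),1); cv2.line(a,(20,i*k),(24,i*k),(0,255,0),1)
    return a
cv2.imwrite('pics/c8.png',np.hstack([c(cv2.imread('pics/top7.png'),118,200),c(cv2.imread('pics/side7.png'),235,302)]))"
```

```text
(no output)
```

View pics/c8.png

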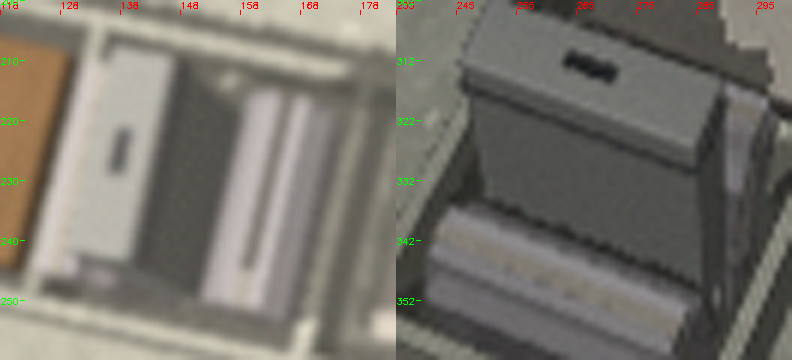

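```bash
python3 - <<'E'
from h import *
t=snap("top");s=snap("side")
def q(S,x0,y0,L,z,n):
    P=np.array([onz(S,((a+.5)/6-.5+x0,(b+.5)/6-.5+y0),z)[:2] for a,b in L]); l=(P[2]+P[3]-P[0]-P[1])/2
    d=(P[1]+P[2]-P[0]-P[3])/2
    print(n,P.mean(0).round(4),'w',np.linalg.norm(l).round(4),'t',np.linalg.norm(d).round(4),'deg',(np.degrees(np.arctan2(l[1],l[0]))%180).round(1))
q(t,118,200,[(110,44),(173,52),(133,260),(75,252)],.130,'tall top')
q(t,118,200,[(247,92),(295,95),(258,305),(203,298)],.075,'B top')
q(s,235,302,[(475-396,5),(462-396,72),(695-396,158),(722-396,85)],.130,'tall side')
q(s,235,302,[(443-396,215),(435-396,245),(675-396,345),(692-396,305)],.075,'A side')
q(s,235,302,[(725-396,85),(770-396,92),(0,0),(0,0)],.075,'B dummy')
# pack vertical: near right front edge in side: project model
e=np.radians(169.6-180);X=np.array([np.cos(e),np.sin(e),0]);Y=np.array([-X[1],X[0],0])
c=np.array([.5234,.2072,0])
for z,w in((.130,.009),(.035,.009)):
  for i in(-1,1): print('pack pred side px',z,i,((proj(s,c+X*.028*i+Y*w+[0,0,z])-[235,302]+.5)*6+[396,0]).round(0), 'top',((proj(t,c+X*.028*i+Y*w+[0,0,z])-[118,200]+.5)*6).round(0))
for nm,off in(('A',.0213),('B',-.0213)):
  for w in(-.006,.006):
    for i in(-1,1): 
      P=c+X*.03*i+Y*(off+w)+[0,0,.075]; print(nm,w,i,'side',((proj(s,P)-[235,302]+.5)*6+[396,0]).round(0),'top',((proj(t,P)-[118,200]+.5)*6).round(0))
E
```

```text
tall top [0.5237 0.2058] w 0.0552 t 0.0163 deg 172.0
B top [0.5201 0.1834] w 0.059 t 0.0146 deg 170.8
tall side [0.5219 0.2107] w 0.0556 t 0.0166 deg 170.7
A side [0.526  0.2326] w 0.0602 t 0.0084 deg 169.7
B dummy [0.537  0.1764] w 0.0887 t 0.0054 deg 175.7
pack pred side px 0.13 -1 [690. 145.] top [ 61. 252.]
pack pred side px 0.13 1 [449.  56.] top [108.  43.]
pack pred side px 0.035 -1 [697. 320.] top [149. 295.]
pack pred side px 0.035 1 [484. 237.] top [190. 108.]
A -0.006 -1 side [692. 280.] top [ 91. 281.]
A -0.006 1 side [451. 188.] top [138.  72.]
A 0.006 -1 side [672. 330.] top [ 50. 273.]
A 0.006 1 side [428. 235.] top [97. 64.]
B -0.006 -1 side [759. 115.] top [239. 309.]
B -0.006 1 side [527.  31.] top [284.  98.]
B 0.006 -1 side [741. 160.] top [197. 301.]
B 0.006 1 side [506.  74.] top [243.  91.]
```

```bash
python3 - <<'E'
from h import *
s=snap("side","pics/side8.png")
e=np.radians(-10.4);X=np.array([np.cos(e),np.sin(e),0]);Y=np.array([-X[1],X[0],0])
x0,y0,k=262,308,9
def pan(f,cs):
    a=cv2.convertScaleAbs(cv2.resize(cv2.imread(f)[y0:y0+65,x0:x0+44],None,fx=k,fy=k,interpolation=2),alpha=1.6)
    for c,col in cs:
        for y,z in((-.006,.075),(.006,.075),(.012,.060),(-.012,.06),(.012,.005),(-.012,.005)):
            u=(proj(s,np.array([*c,0])-X*.03+Y*y+[0,0,z])-[x0,y0]+.5)*k; cv2.circle(a,tuple(int(v) for v in u),2,col,-1)
    return a
cv2.imwrite('pics/c9.png',np.hstack([pan('pics/side0.png',[((.5245,.2237),(0,0,255)),((.519,.1895),(0,255,0))]),pan('pics/side8.png',[((.526,.2326),(0,0,255)),((.5201,.1834),(0,255,0))])]))
E
```

```text
(no output)
```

View pics/c9.png

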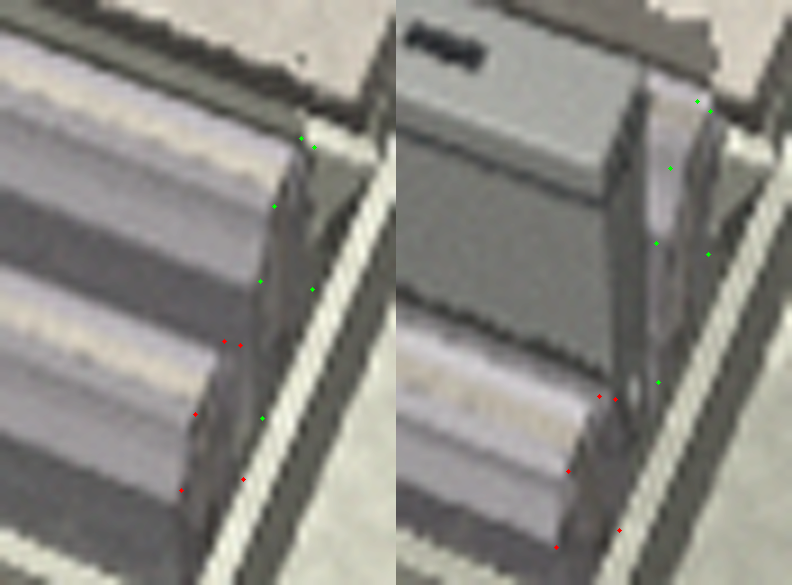

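```bash
python3 -c "
from h import *
go([.48,-.03,.23],79.6);r.finish_job()"
```

```text
t 12.67 pos [ 0.4842 -0.0074  0.2306] yaw 79.7 x [ 0.001  0.001 -1.   ] open 0.456 F [ 0.1 -0.2  0.1] q [ 0.14  0.55 -0.33  2.    0.29  0.64  1.01]
turn [ 0.13  0.06 -0.08] shift after turn cm [ 0.06 -2.3  -0.  ] shift now cm [ 0.05 -2.3  -0.01]
the job is handed in; nothing more can be done
```

I lifted the tall pack out of the cradle and lowered it, tapered edge first, between the two blister packs until it met the bin floor. Only then did I open the fingers and back away. The job was handed in at 12.7 s.

**Last checks**
- **On the floor:** the tool stopped at z = 0.1053, which puts the pack's bottom at 5 mm, the floor height. The force reading rose to 9 N as I pressed and returned to zero on release.
- **Position and line:** the pack stands at about (0.523, 0.208), turned 171–172°; the spares measure about 170–171°.
- **Spares:** they stand about 49 mm apart, up from about 35 mm.
- **Robot:** at hand-in it was clear of everything.
- **Short pack:** it was undisturbed just after the lift. I did not look at it again before handing in.

**Disagreements**
- The top and side views differed by about 5 mm in y for the pack's top.
- In the final close-up, one edge of spare B (the one nearer the cradle) could be read as a 3° lean. Its unchanged width in the top view says it is upright.
- My measured position for spare A was about 4 mm past the compartment wall I had estimated. Its shape in the side view looked upright, so I put that down to error in the wall estimate.

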